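# Walk a plaster block round to the fence

## Robot

A 6-joint arm with a two-finger parallel gripper is mounted at the origin on the work surface. World frame = base frame: x ahead of the robot, y to its left, z up, the work surface at z = 0. Lengths are in m, angles in rad, forces in N, time in s.
With the tool pointing down it reaches from about 0.35 to 0.775 m from the base axis. Payload 5.5 kg.
Tool frame: the origin (TCP) lies midway between the tips of the shut fingers; the grasp point (between the pads) lies grasp_offset behind it (grasp_offset is the distance from the TCP to the grasp point, in m); z points along the fingers, y is the line along which they close (so a half turn about z gives the same grasp; the last joint's range is limited). The gripper opens to 85 mm and grips with 20 to 120 N. Pads are 22 mm wide; open, the fingers measure 114 mm over their backs; the gripper's body (76 mm by 85 mm) begins 54 mm behind the grasp point. The pads swing forward as they close: fully open they stand 13 mm farther back than shut.
Start: joints at [-1.358, 0.313, 0.046, 1.304, 0, 1.431], TCP at [0.199, -0.54, 0.231] pointing down, gripper open.
Joint ranges: [-2.76, 2.76], [-0.86, 1.69], [-1.03, 1.26], [-2.2, 2.34], [-1.47, 1.5], [-3.14, 3.14]. Speed limits (rad/s): [2.57, 2.57, 3.14, 3.14, 3.14, 3.14].

## Interface

Orientations are given as a unit quaternion [w, x, y, z].
In Python, from workcell import * gives the robot as it stands.
- The arm moves only by the tool step_arm, never from a script. Its argument "deltas" is a list of rows, each a list of 7 numbers: the shift along the world's x, y, z in mm, then the turn, a rotation vector about the world's x, y, z in degrees, then the gripper's target within -1 to 1 (fully open at 1, half-way at 0, shut at -1). A call has 1 to 5 rows; each row shifts and turns the commanded pose from where the row before left it; what a row does not reach is not made up. A row lasts 1/10 s, in which the tool goes at most 50 mm and 8.59 degrees, less where a joint would pass 70% of its speed; a pose out of reach is approached as far as the arm can. A call is refused whole if a number of a shift passes 50 or a number of a turn 8.59, either way. A call with a gripper value outside its range is refused whole. The fingers move at their own pace and stop on an object; "newtons" is the grip in N (left out, the last holds). Time passes only in rows, so rows that do not move let the fingers close. It gives the time, the measured TCP pose, the force, the opening and the grip force at its end, in the units of the state.
- get_state(): the state, without advancing time (a new reading comes with each control period).
- read_camera(name): name is "scene" or "top"; returns a dict with "image" (400x640x3 uint8, red, green, blue), "z_map" (400x640 float32, m along the optical axis (not along the pixel's ray), 0 where there is no reading), "K" (3x3 intrinsics, pixels), "world_from_camera" (4x4, takes a point from camera to world coordinates). Camera axes: x right, y down, z forward; pixel columns grow to the right and rows downward; lengths in m; the calibration is good to about 2 mm. A picture is of the moment at which its call begins.
- hand_in(): hands the job in; it is judged then, once.
The state is a dict: "clock": time; "joint_pos": joint angles; "qvel": joint speeds; "tau": joint torques, N m; "tcp_pos": TCP position; "orientation": TCP orientation; "wrist_force": force on the tool from outside, world axes, zero at the start; "ft_torque": the same for the moment, N m; "finger_gap": finger opening in m; "grip_force": force on a finger pad.
Only numpy, scipy, OpenCV 4.12 (cv2) and the standard library are available. Lean on these libraries where they do the work, as an engineer would, in place of code of your own. Each camera call takes 0.05 s, during which the arm holds its last target. There are 200 camera calls.

## Task

Do not grip or lift anything: with the fingertips, walk the heavy plaster block round where it stands, pushing now at one corner and now at another, until one of its long sides (either will do) squarely faces the steel fence with a finger's width (15 mm or more) still clear between them. Then push it up to the fence until that long side lies flat against the steel, the middle of the block within 30 mm of the yellow mark, and take the hand away. Keep the block flat on the bench and leave the mould box, the glue bottle and the wooden offcut where they are.

Things in the scene. Friction and masses are not known exactly. Their poses are not given: they have to be found in the camera images.
- block: White plaster block with wooden end boards: a solid box 90 (its x) x 140 (its y) x 60 mm high, about 0.9 kg, loose. Origin: centre of its underside. Its long sides look along +x and -x; either will do. It starts 45 to 90 degrees out of line with the fence, either way. It slides at 5 to 20 N and does not coast; pushed on a long side near one end it turns about a point some 30 mm beyond its middle.
- fence: Dark steel angle bar fixed to the bench, 320 mm long (its y) and 40 mm high; its 50 mm foot lies behind it (its +x). Origin on the bench at the middle of the working face, at the foot of the yellow mark; the working face is the plane x = 0 and looks along its -x, where the block stands. A 14 mm wide yellow stripe crosses face and top at y = 0.
- mould_box: Small open wooden mould box with a sloping rim, 70 x 70 mm, 80 mm high, loose; to be left alone. Origin at the centre of its underside.
- glue_bottle: White bottle with a blue cap, 54 mm in diameter, 130 mm high, loose, upright; to be left alone. Origin at the centre of its underside.
- offcut: Brown wooden offcut 50 x 90 x 30 mm high lying on the bench to the right of the block, nearer the robot, loose; to be left alone. Origin at the centre of its underside.
Things that resemble listed ones, but are neither listed nor needed, are in the scene too. There is more than one size of the block; the job needs the middle-sized.

How it is judged:
By the outcome, as a careful person would: the job done as asked, in the order asked, and still so for the second after the job is handed in, with the robot touching nothing.
It also fails if it takes over 72 s, if anything falls off the work surface, if the arm or the gripper's body presses on something with over 40 N, if the wrist force passes 120 N, or if a joint passes its speed limit or range.

## Working session

There is one attempt and no reset: what is moved stays moved. The work goes in short steps, Python scripts to look and compute and a tool call to move; the robot and the scene stay as the last step left them, time stands still between calls to the robot, and variables do not carry over. Pictures are saved under pics/ and viewed, at most 10 in all, crops included, and the job is handed in when it is done.

Besides the shell and the picture viewer there is one more tool, called after "Request:" by a JSON object that holds its "name" and its "arguments", one argument or row to a line. step_arm: Moves the arm, as the interface text tells. Its arguments: {"type":"object","properties":{"deltas":{"type":"array","items":{"type":"array","items":{"type":"number"}}},"newtons":{"type":"number"}},"required":["deltas"]}

```bash
mkdir -p pics; python3 - <<'E'
from workcell import *
import cv2,numpy as np
for n in("top","scene"):
    d=read_camera(n);cv2.imwrite(f"pics/{n}0.png",d["image"][:,:,::-1]);np.savez(f"{n}0.npz",**d)
    print(n,d["K"].tolist(),d["world_from_camera"].round(3).tolist())
print(get_state())
E
```

```text
top [[443.45748488722234, 0.0, 324.89009928042805], [0.0, 443.45748488722234, 201.52946557103073], [0.0, 0.0, 1.0]] [[-0.007, -0.997, 0.073, 0.395], [-1.0, 0.009, 0.024, -0.001], [-0.024, -0.073, -0.997, 1.168], [0.0, 0.0, 0.0, 1.0]]
scene [[372.0594665370166, 0.0, 319.48895593780003], [0.0, 372.0594665370166, 202.6382314071878], [0.0, 0.0, 1.0]] [[-0.685, 0.593, -0.424, 0.916], [0.729, 0.551, -0.406, 0.451], [-0.007, -0.587, -0.809, 0.896], [0.0, 0.0, 0.0, 1.0]]
{'clock': 0.1, 'joint_pos': array([-1.35759256e+00,  3.13940527e-01,  4.50857571e-02,  1.30356921e+00,
       -1.07129603e-05,  1.43121245e+00]), 'qvel': array([ 0.00038671, -0.00179553,  0.00348991,  0.00026388,  0.00024284,
       -0.00216869]), 'tau': array([ 2.58110711e-03, -4.81725848e+01,  2.99244082e+01,  1.28632021e-02,
       -1.05992426e-04,  1.52001138e-05]), 'tcp_pos': array([ 0.19857262, -0.53914917,  0.23048656]), 'orientation': array([-8.13080085e-04,  9.84482580e-01,  1.75480447e-01, -3.53030695e-05]), 'wrist_force': array([-0.25305565,  0.31779489,  0.38134995]), 'ft_torque': array([-0.01775996, -0.0160246 , -0.04053048]), 'grip_force': 0.0, 'finger_gap': 0.08556269099539812}
```

View pics/top0.png

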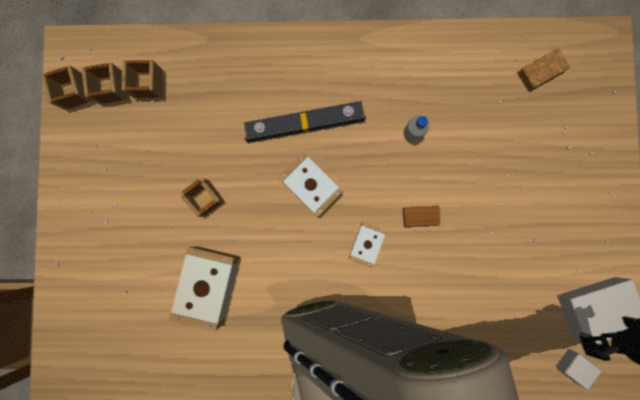

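View pics/scene0.png

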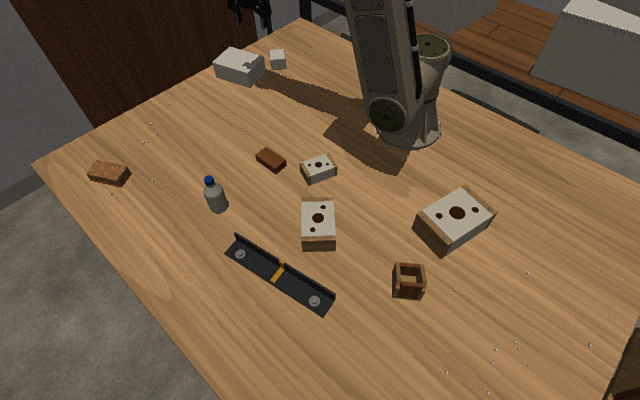

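Top view: middle block at (311,185), the fence from (245,135) to (365,108) with its yellow mark at (305,121), and the mould box at (202,198). The bottle is at (418,128), the offcut at (421,216), and the small and large decoy blocks at (368,244) and (203,289). The scene view agrees. Next I'll measure.

```bash
cat > h.py <<'E'
import numpy as np,cv2
def cloud(d):
    K=d["K"];z=d["z_map"];v,u=np.mgrid[:400,:640]
    p=np.stack([(u-K[0,2])/K[0,0]*z,(v-K[1,2])/K[1,1]*z,z],-1)
    T=d["world_from_camera"];w=p@T[:3,:3].T+T[:3,3];w[z<=0]=np.nan
    return w
def rect(d,c,zlo,zhi,r=.13):
    w=cloud(d);m=(w[...,2]>zlo)&(w[...,2]<zhi)&(np.hypot(w[...,0]-c[0],w[...,1]-c[1])<r)
    n,l,st,_=cv2.connectedComponentsWithStats(m.astype(np.uint8))
    if n<2: return None
    k=1+st[1:,4].argmax();p=w[l==k]
    R=cv2.minAreaRect((p[:,:2]*1000).astype(np.float32))
    (x,y),(a,b),t=R
    if a>b:a,b,t=b,a,t+90   # a short, t = angle of short-side axis
    t=(t+90)%180-90
    return dict(c=(round(x,1),round(y,1)),short=round(a,1),long=round(b,1),ang_short=round(t,1),z=round(float(np.median(p[:,2]))*1000,1))
def pix(d,u,v,z):
    T=d["world_from_camera"];r=T[:3,:3]@np.linalg.inv(d["K"])@[u,v,1];o=T[:3,3]
    return ((o+r*(z-o[2])/r[2])*1000).round(1)
E
python3 - <<'E'
from h import *
t=dict(np.load("top0.npz"));s=dict(np.load("scene0.npz"))
for n,u,v,z0,z1 in[("block",311,185,.045,.08),("small",368,244,.02,.08),("large",203,289,.05,.12),("box",202,198,.03,.12),("bottle",418,128,.05,.16),("offcut",421,216,.018,.05),("fence",305,121,.028,.06)]:
    c=pix(t,u,v,.05)/1000
    for d in(t,s): print(n,rect(d,c,z0,z1,.2 if n=="fence" else .09))
im=t["image"][80:280,170:450,::-1]
cv2.imwrite("pics/c1.png",cv2.resize(im,None,fx=2.8,fy=2.8,interpolation=cv2.INTER_CUBIC))
# yellow pixels
for d in(t,s):
    hsv=cv2.cvtColor(d["image"],cv2.COLOR_RGB2HSV);w=cloud(d)
    c=pix(t,305,121,.03)/1000
    m=(hsv[...,1]>180)&(hsv[...,2]>120)&(abs(hsv[...,0].astype(int)-23)<8)&(np.hypot(w[...,0]-c[0],w[...,1]-c[1])<.06)
    p=w[m];print("yel",len(p),np.nanmean(p,0),p[:,2].min() if len(p) else 0); q=p[p[:,2]>.03]; print(len(q),q.mean(0) if len(q) else 0)
E
```

```text
block {'c': (520.2, 61.8), 'short': 89.1, 'long': 139.1, 'ang_short': -45.3, 'z': 61.1}
block {'c': (519.0, 62.0), 'short': 89.9, 'long': 141.8, 'ang_short': -45.3, 'z': 60.7}
small {'c': (368.8, -79.6), 'short': 63.9, 'long': 99.2, 'ang_short': 69.0, 'z': 43.3}
small {'c': (367.2, -80.1), 'short': 67.7, 'long': 100.4, 'ang_short': 69.4, 'z': 42.8}
large {'c': (261.1, 331.0), 'short': 118.6, 'long': 175.1, 'ang_short': 76.8, 'z': 79.2}
large {'c': (259.4, 329.7), 'short': 118.0, 'long': 178.2, 'ang_short': 76.3, 'z': 78.7}
box {'c': (490.7, 341.8), 'short': 71.1, 'long': 71.3, 'ang_short': -53.7, 'z': 63.1}
box {'c': (489.1, 341.0), 'short': 70.8, 'long': 72.9, 'ang_short': -52.7, 'z': 61.1}
bottle {'c': (658.7, -204.7), 'short': 48.0, 'long': 52.3, 'ang_short': -39.0, 'z': 92.6}
bottle {'c': (662.7, -200.9), 'short': 41.0, 'long': 54.0, 'ang_short': 67.8, 'z': 89.1}
offcut {'c': (440.2, -220.5), 'short': 50.0, 'long': 91.1, 'ang_short': 2.1, 'z': 30.7}
offcut {'c': (438.1, -221.5), 'short': 52.8, 'long': 92.8, 'ang_short': 1.9, 'z': 30.2}
fence {'c': (670.9, 77.1), 'short': 8.3, 'long': 318.2, 'ang_short': 9.9, 'z': 40.2}
fence {'c': (669.1, 77.3), 'short': 8.4, 'long': 318.8, 'ang_short': 10.1, 'z': 39.5}
yel 89 [0.69511867 0.08102173 0.01415051] 0.0019129838423965762
16 [0.6709208  0.07694929 0.04210251]
yel 86 [0.69052235 0.08042512 0.01150332] 0.003932371354367747
10 [0.66955994 0.07762881 0.0420197 ]
```

View pics/c1.png

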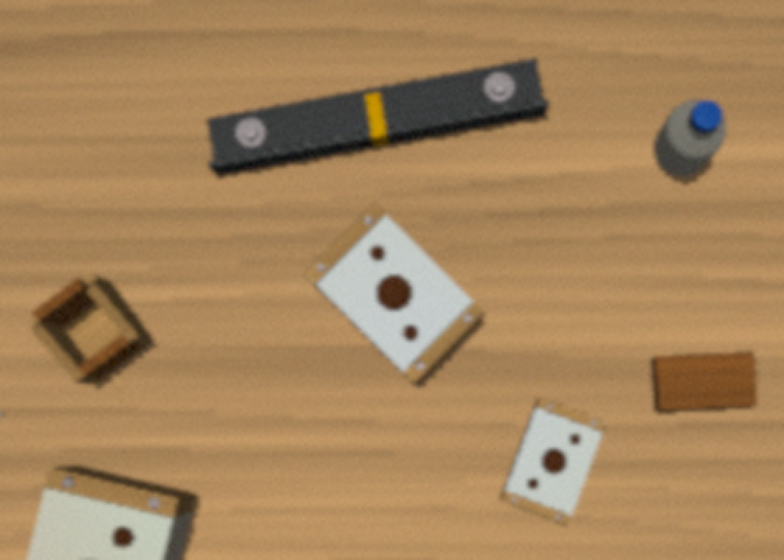

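The crop confirms the layout: yellow stripe at (376,118), block centre (394,293), small decoy (555,460).

The block has to turn about +55° (its short axis goes from -45° to +10°). I'll start at the near end of the lower-left long side.

Request:
{"name": "step_arm", "arguments": {
  "deltas": [
    [11,31,0,0,0,-2.5,-1],
    [11,31,0,0,0,-2.5,-1],
    [11,31,0,0,0,-2.5,-1],
    [11,31,0,0,0,-2.5,-1],
    [11,31,0,0,0,-2.5,-1]
  ]
}}

```text
clock: 0.6
tcp_pos: [0.2538, -0.3831, 0.2309]
orientation: [-0.0, 0.998, 0.066, -0.0]
wrist_force: [0.4, -0.7, 0.2]
finger_gap: 0.012
grip_force: 0.0
```

Request:
{"name": "step_arm", "arguments": {
  "deltas": [
    [11,31,0,0,0,-2.5,-1],
    [11,31,0,0,0,-2.5,-1],
    [11,31,0,0,0,-2.5,-1],
    [11,31,0,0,0,-2.5,-1],
    [11,31,0,0,0,-2.5,-1]
  ]
}}

```text
clock: 1.1
tcp_pos: [0.3087, -0.2281, 0.2311]
orientation: [-0.0, 0.999, -0.043, -0.0]
wrist_force: [0.6, -1.0, -0.8]
finger_gap: 0.0002
grip_force: 0.0
```

Request:
{"name": "step_arm", "arguments": {
  "deltas": [
    [11,31,0,0,0,-2.5,-1],
    [11,31,0,0,0,-2.5,-1],
    [11,31,0,0,0,-2.5,-1],
    [11,31,0,0,0,-2.5,-1],
    [11,31,0,0,0,-2.5,-1]
  ]
}}

```text
clock: 1.6
tcp_pos: [0.3637, -0.0732, 0.2312]
orientation: [0.0, 0.988, -0.151, -0.0]
wrist_force: [-0.1, -0.6, -0.8]
finger_gap: 0.0002
grip_force: 0.0
```

Request:
{"name": "step_arm", "arguments": {
  "deltas": [
    [12,31,0,0,0,-2.5,-1],
    [12,31,0,0,0,-2.5,-1],
    [12,31,0,0,0,-2.5,-1],
    [12,31,0,0,0,-2.5,-1],
    [12,31,0,0,0,-2.5,-1]
  ]
}}

```text
clock: 2.1
tcp_pos: [0.3777, -0.0375, 0.2313]
orientation: [-0.05, 0.979, -0.195, 0.009]
wrist_force: [-1.0, -1.8, -0.1]
finger_gap: 0.0001
grip_force: 0.0
```

```bash
python3 -c "
from workcell import *
s=get_state();print(s['joint_pos'],s['tcp_pos'],s['orientation'],s['wrist_force'])
try: print(grasp_offset)
except Exception as e: print(e)"
```

```text
[-0.39420334 -0.08025415 -0.40894996  1.24396039  0.10141739  3.14080771] [ 0.37768868 -0.03754629  0.23130757] [-0.04988389  0.97944479 -0.19523797  0.00903474] [-0.98333408 -1.81676674 -0.14276021]
0.0187
```

```bash
cat >> h.py <<'E'
from scipy.spatial.transform import Rotation as R
def turn(q,yaw):
    a=np.radians(yaw)/2;f=lambda q:R.from_quat(q,scalar_first=True)
    return (f([0,np.cos(a),np.sin(a),0])*f(q).inv()).as_rotvec(degrees=True)
E
python3 -c "
from h import *
from workcell import *
s=get_state();print(turn(s['orientation'],-22.5),turn(s['orientation'],15))"
```

```text
[-5.40677574  2.13151534  0.04658172] [-5.91010323  0.28552302 37.51395553]
```

Request:
{"name": "step_arm", "arguments": {
  "deltas": [
    [0,0,0,-1.18,0.06,7.5,-1],
    [0,0,0,-1.18,0.06,7.5,-1],
    [0,0,0,-1.18,0.06,7.5,-1],
    [0,0,0,-1.18,0.06,7.5,-1],
    [0,0,0,-1.18,0.06,7.5,-1]
  ]
}}

```text
clock: 2.6
tcp_pos: [0.3776, -0.0379, 0.2313]
orientation: [0.001, 0.991, 0.133, -0.0]
wrist_force: [-0.0, 0.2, 0.1]
finger_gap: 0.0001
grip_force: 0.0
```

Request:
{"name": "step_arm", "arguments": {
  "deltas": [
    [9,24,0,0,0,0,-1],
    [9,24,0,0,0,0,-1],
    [9,24,0,0,0,0,-1],
    [9,24,0,0,0,0,-1],
    [9,24,0,0,0,0,-1]
  ]
}}

```text
clock: 3.1
tcp_pos: [0.4232, 0.083, 0.2314]
orientation: [0.0, 0.991, 0.13, 0.0]
wrist_force: [-0.4, 0.3, 0.5]
finger_gap: 0.0004
grip_force: 0.0
```

Request:
{"name": "step_arm", "arguments": {
  "deltas": [
    [0,0,-40,0,0,0,-1],
    [0,0,-40,0,0,0,-1],
    [0,0,-40,0,0,0,-1],
    [0,0,-40,0,0,0,-1],
    [0,0,-40,0,0,0,-1]
  ]
}}

```text
clock: 3.6
tcp_pos: [0.423, 0.082, 0.0302]
orientation: [0.0, 0.991, 0.13, 0.0]
wrist_force: [0.8, -0.3, -0.6]
finger_gap: 0.0
grip_force: 0.0
```

Request:
{"name": "step_arm", "arguments": {
  "deltas": [
    [7,-7,-6,0,0,0,-1],
    [7,-7,0,0,0,0,-1],
    [7,-7,0,0,0,0,-1],
    [7.5,-6.5,0,0,0,0,-1],
    [8,-6,0,0,0,0,-1]
  ]
}}

```text
clock: 4.1
tcp_pos: [0.46, 0.0488, 0.0266]
orientation: [0.001, 0.991, 0.132, 0.0]
wrist_force: [-7.1, 1.1, 4.3]
finger_gap: -0.0002
grip_force: 3.1
```

```bash
cat >> h.py <<'E'
def look(tag=None):
    from workcell import read_camera,get_state
    d=read_camera("scene");r=rect(d,(.54,.062),.045,.0655,.17)
    if tag: cv2.imwrite(f"pics/{tag}.png",d["image"][:,:,::-1])
    f=np.array([665.5,76.5]);n=np.array([np.cos(np.radians(10)),np.sin(np.radians(10))])
    e=np.array(r["c"])+[1,0]-f
    print(r,"gap_c",round(-e@n,1),"lat",round(float(e@[-n[1],n[0]]),1))
    s=get_state();print(s["clock"],s["tcp_pos"].round(4),s["wrist_force"].round(1))
E
python3 -c "
from h import *
look()"
```

```text
{'c': (526.6, 62.3), 'short': 115.0, 'long': 143.8, 'ang_short': -34.7, 'z': 60.6} gap_c 138.3 lat 10.0
4.15 [0.462  0.048  0.0268] [-1.4 -1.2 -0.6]
```

```bash
sed -i 's/(np.hypot(w\[...,0\]-c\[0\],w\[...,1\]-c\[1\])<r)/&\&(cv2.cvtColor(d["image"],cv2.COLOR_RGB2GRAY)>vmin)/; s/r=.13):/r=.13,vmin=0):/; s/.0655,.17)/.0655,.17,95)/' h.py
python3 -c "
from h import *
look('p1')"
```

```text
{'c': (537.8, 54.1), 'short': 89.7, 'long': 141.2, 'ang_short': -33.7, 'z': 60.6} gap_c 128.7 lat -0.1
4.2 [0.462  0.0485 0.0267] [-0.1 -0.   0.3]
```

View pics/p1.png

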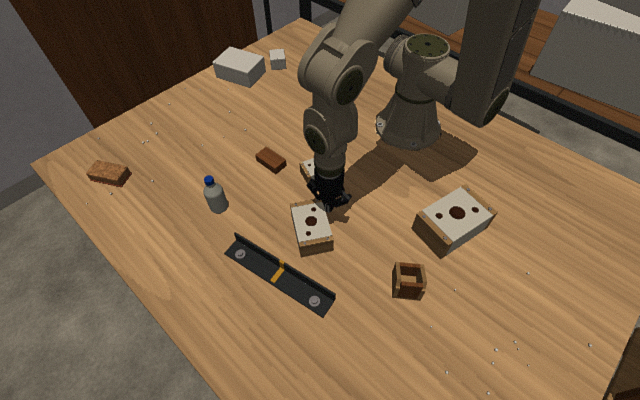

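Request:
{"name": "step_arm", "arguments": {
  "deltas": [
    [-10,5,20,0,0,0,-1],
    [0,0,40,0,0,0,-1],
    [5,0,40,0,0,0,-1],
    [43,3,0,0,0,0,-1],
    [43,3,0,0,0,0,-1]
  ]
}}

```text
clock: 4.7
tcp_pos: [0.5443, 0.0607, 0.1296]
orientation: [0.002, 0.991, 0.132, 0.005]
wrist_force: [-0.6, -0.9, -0.5]
finger_gap: -0.0003
grip_force: 0.0
```

Request:
{"name": "step_arm", "arguments": {
  "deltas": [
    [43,3,0,0,0,0,-1],
    [45,3,0,0,0,0,-1],
    [0,0,-35,0,0,0,-1],
    [0,0,-35,0,0,0,-1],
    [0,0,-30,0,0,0,-1]
  ]
}}

```text
clock: 5.2
tcp_pos: [0.6303, 0.0667, 0.0249]
orientation: [0.001, 0.991, 0.132, 0.002]
wrist_force: [0.0, 0.1, -0.9]
finger_gap: 0.0001
grip_force: 0.0
```

Request:
{"name": "step_arm", "arguments": {
  "deltas": [
    [-7,4,0,0,0,0,-1],
    [-7,4,0,0,0,0,-1],
    [-7,4,0,0,0,0,-1],
    [-7,3,0,0,0,0,-1],
    [-7,3,0,0,0,0,-1]
  ]
}}

```text
clock: 5.7
tcp_pos: [0.5956, 0.0853, 0.0282]
orientation: [0.001, 0.991, 0.132, 0.003]
wrist_force: [5.2, -0.3, 3.0]
finger_gap: -0.0004
grip_force: 2.6
```

```bash
python3 -c "
from h import *
look()"
```

```text
{'c': (521.9, 127.6), 'short': 26.0, 'long': 51.1, 'ang_short': -81.7, 'z': 60.9} gap_c 131.6 lat 75.1
5.75 [0.5941 0.0857 0.0279] [3.6 0.6 2.6]
```

Request:
{"name": "step_arm", "arguments": {
  "deltas": [
    [-6,2,0,0,0,0,-1],
    [-6,2,0,0,0,0,-1],
    [10,-3,0,0,0,0,-1],
    [0,0,45,0,0,0,-1],
    [0,0,45,0,0,0,-1]
  ]
}}

```text
clock: 6.25
tcp_pos: [0.5892, 0.0852, 0.1146]
orientation: [0.001, 0.991, 0.132, -0.003]
wrist_force: [0.5, 0.5, -0.1]
finger_gap: -0.0001
grip_force: 0.0
```

Request:
{"name": "step_arm", "arguments": {
  "deltas": [
    [-45,0,20,0,0,0,-1],
    [-45,0,20,0,0,0,-1],
    [-45,0,20,0,0,0,-1],
    [-35,0,0,0,0,0,-1]
  ]
}}

```text
clock: 6.65
tcp_pos: [0.4198, 0.0854, 0.1777]
orientation: [0.001, 0.991, 0.132, 0.001]
wrist_force: [0.8, -0.5, -0.1]
finger_gap: 0.0
grip_force: 0.0
```

```bash
python3 -c "
from h import *
look()"
```

```text
{'c': (513.8, 56.7), 'short': 91.0, 'long': 140.8, 'ang_short': -15.2, 'z': 60.8} gap_c 151.8 lat 6.7
6.7 [0.413  0.0857 0.1759] [-7.4  1.1 -1. ]
```

Request:
{"name": "step_arm", "arguments": {
  "deltas": [
    [4,-32,-30,0,0,0,-1],
    [4,-32,-30,0,0,0,-1],
    [0,0,-35,0,0,0,-1],
    [0,0,-35,0,0,0,-1],
    [0,0,-23,0,0,0,-1]
  ]
}}

```text
clock: 7.2
tcp_pos: [0.4275, 0.0212, 0.0202]
orientation: [0.0, 0.991, 0.132, -0.002]
wrist_force: [0.2, 0.6, 0.3]
finger_gap: -0.0003
grip_force: 0.0
```

Request:
{"name": "step_arm", "arguments": {
  "deltas": [
    [10,-2.5,0,0,0,0,-1],
    [8,-2,0,0,0,0,-1],
    [8,-2,0,0,0,0,-1],
    [7,-1.5,0,0,0,0,-1],
    [7,-1,0,0,0,0,-1]
  ]
}}

```text
clock: 7.7
tcp_pos: [0.47, 0.0121, 0.0232]
orientation: [0.001, 0.991, 0.132, -0.0]
wrist_force: [-6.1, -2.2, 4.4]
finger_gap: -0.0001
grip_force: 2.9
```

```bash
python3 -c "
from h import *
look()"
```

```text
{'c': (530.6, 59.9), 'short': 90.6, 'long': 141.5, 'ang_short': -3.8, 'z': 60.7} gap_c 134.7 lat 6.9
7.75 [0.4715 0.012  0.0234] [-2.4 -0.3 -0.4]
```

Request:
{"name": "step_arm", "arguments": {
  "deltas": [
    [5,-0.5,0,0,0,0,-1],
    [5,-0.5,0,0,0,0,-1],
    [5,0,0,0,0,0,-1]
  ]
}}

```text
clock: 8.05
tcp_pos: [0.484, 0.0113, 0.0229]
orientation: [0.001, 0.991, 0.132, -0.001]
wrist_force: [-6.2, -2.9, 2.2]
finger_gap: 0.0004
grip_force: 2.5
```

```bash
python3 -c "
from h import *
look()"
```

```text
{'c': (539.4, 62.3), 'short': 91.2, 'long': 138.3, 'ang_short': 2.0, 'z': 60.6} gap_c 125.7 lat 7.7
8.1 [0.4855 0.0113 0.0231] [-0.6 -2.2 -0.6]
```

Request:
{"name": "step_arm", "arguments": {
  "deltas": [
    [6,0,0,0,0,0,-1],
    [6,0,0,0,0,0,-1],
    [5,0,0,0,0,0,-1]
  ]
}}

```text
clock: 8.4
tcp_pos: [0.5016, 0.0115, 0.0228]
orientation: [0.001, 0.991, 0.132, 0.0]
wrist_force: [-4.3, -2.1, 2.8]
finger_gap: -0.0004
grip_force: 2.4
```

```bash
python3 -c "
from h import *
look()"
```

```text
{'c': (549.2, 67.9), 'short': 91.7, 'long': 139.4, 'ang_short': 9.7, 'z': 60.6} gap_c 115.0 lat 11.6
8.45 [0.5028 0.0115 0.0229] [-0.7 -1.3 -0.7]
```

Request:
{"name": "step_arm", "arguments": {
  "deltas": [
    [-14,-2,0,0,0,0,-1],
    [-16,-3,0,0,0,-2.5,1],
    [0,18,0,0,0,-2.5,1],
    [2,18,-5,0,0,0,1],
    [2,13,-5,0,0,0,1]
  ]
}}

```text
clock: 8.95
tcp_pos: [0.4771, 0.0568, 0.0131]
orientation: [0.0, 0.996, 0.089, 0.002]
wrist_force: [0.8, -0.3, -0.6]
finger_gap: 0.058
grip_force: 0.0
```

```bash
python3 -c "
from h import *
from workcell import *
look()
d=read_camera('top');print(rect(d,(.54,.062),.045,.0655,.17,95))
s=get_state();print(s['finger_gap'],turn(s['orientation'],10))
w=read_camera('scene')
for a in(d,w):print(rect(a,(.67,.077),.028,.045,.2))"
```

```text
{'c': (550.2, 68.2), 'short': 90.8, 'long': 139.0, 'ang_short': 10.1, 'z': 60.6} gap_c 114.0 lat 11.7
9.0 [0.4766 0.0581 0.0122] [ 0.3  1.2 -1.5]
{'c': (556.4, 45.0), 'short': 90.3, 'long': 90.4, 'ang_short': -79.7, 'z': 61.3}
0.07229751400122901 [ 0.0448108   0.0661268  -0.33942405]
{'c': (670.4, 77.0), 'short': 7.9, 'long': 318.8, 'ang_short': 10.0, 'z': 40.1}
{'c': (668.9, 76.3), 'short': 8.4, 'long': 320.2, 'ang_short': 9.8, 'z': 39.5}
```

Request:
{"name": "step_arm", "arguments": {
  "deltas": [
    [7.9,1.4,4,0,0,-0.3,1],
    [7.9,1.4,3,0,0,0,1],
    [5.9,1,0,0,0,0,1],
    [5.9,1,0,0,0,0,1],
    [5.9,1,0,0,0,0,1]
  ]
}}

```text
clock: 9.6
tcp_pos: [0.5065, 0.0608, 0.0191]
orientation: [0.001, 0.996, 0.086, -0.003]
wrist_force: [-7.8, -1.8, 5.9]
finger_gap: 0.0853
grip_force: 4.3
```

```bash
python3 -c "
from h import *
look()"
```

```text
{'c': (562.1, 70.2), 'short': 91.5, 'long': 139.4, 'ang_short': 9.8, 'z': 60.6} gap_c 101.9 lat 11.6
9.65 [0.5082 0.061  0.0192] [-2.  -0.2 -2.2]
```

Request:
{"name": "step_arm", "arguments": {
  "deltas": [
    [4.9,0.8,0,0,0,0,1],
    [4.9,0.8,0,0,0,0,1],
    [4.9,0.8,0,0,0,0,1],
    [4.9,0.8,0,0,0,0,1],
    [4.9,0.8,0,0,0,0,1]
  ]
}}

```text
clock: 10.15
tcp_pos: [0.5313, 0.0649, 0.0189]
orientation: [0.001, 0.996, 0.086, -0.003]
wrist_force: [-6.8, -1.3, 4.4]
finger_gap: 0.0857
grip_force: 3.7
```

Request:
{"name": "step_arm", "arguments": {
  "deltas": [
    [4.9,0.8,0,0,0,0,1],
    [4.9,0.8,0,0,0,0,1],
    [4.9,0.8,0,0,0,0,1],
    [4.9,0.8,0,0,0,0,1]
  ]
}}

```text
clock: 10.55
tcp_pos: [0.5509, 0.0681, 0.019]
orientation: [0.001, 0.996, 0.086, -0.002]
wrist_force: [-7.7, -0.8, 3.6]
finger_gap: 0.0853
grip_force: 3.7
```

```bash
python3 -c "
from h import *
look()"
```

```text
{'c': (607.1, 77.4), 'short': 90.3, 'long': 140.2, 'ang_short': 9.9, 'z': 60.7} gap_c 56.4 lat 10.9
10.6 [0.5523 0.0683 0.0191] [-2.8 -0.2 -1.5]
```

About 11 mm remain. I'll push slowly and watch the force.

Request:
{"name": "step_arm", "arguments": {
  "deltas": [
    [3,0.5,0,0,0,0,1],
    [3,0.5,0,0,0,0,1],
    [2,0.4,0,0,0,0,1]
  ]
}}

```text
clock: 10.9
tcp_pos: [0.5595, 0.0696, 0.019]
orientation: [0.001, 0.996, 0.086, -0.002]
wrist_force: [-5.9, -0.9, 2.5]
finger_gap: 0.0859
grip_force: 3.3
```

Request:
{"name": "step_arm", "arguments": {
  "deltas": [
    [1,0.2,0,0,0,0,1],
    [1,0.2,0,0,0,0,1]
  ]
}}

```text
clock: 11.1
tcp_pos: [0.5612, 0.0699, 0.019]
orientation: [0.001, 0.996, 0.086, -0.002]
wrist_force: [-6.8, -0.8, 4.1]
finger_gap: 0.0858
grip_force: 3.5
```

Request:
{"name": "step_arm", "arguments": {
  "deltas": [
    [1,0.2,0,0,0,0,1]
  ]
}}

```text
clock: 11.2
tcp_pos: [0.5621, 0.0701, 0.0189]
orientation: [0.001, 0.996, 0.086, -0.002]
wrist_force: [-7.0, -1.5, 4.0]
finger_gap: 0.0853
grip_force: 3.4
```

Request:
{"name": "step_arm", "arguments": {
  "deltas": [
    [1,0.2,0,0,0,0,1]
  ]
}}

```text
clock: 11.3
tcp_pos: [0.5632, 0.0703, 0.019]
orientation: [0.001, 0.996, 0.086, -0.002]
wrist_force: [-6.6, 0.3, 3.4]
finger_gap: 0.0856
grip_force: 3.4
```

Request:
{"name": "step_arm", "arguments": {
  "deltas": [
    [1,0.2,0,0,0,0,1]
  ]
}}

```text
clock: 11.4
tcp_pos: [0.5642, 0.0705, 0.019]
orientation: [0.001, 0.996, 0.086, -0.002]
wrist_force: [-6.8, -0.4, 3.3]
finger_gap: 0.0853
grip_force: 3.4
```

Request:
{"name": "step_arm", "arguments": {
  "deltas": [
    [0.8,0.1,0,0,0,0,1]
  ]
}}

```text
clock: 11.5
tcp_pos: [0.5642, 0.0705, 0.0189]
orientation: [0.001, 0.996, 0.086, -0.003]
wrist_force: [-10.9, -1.4, 7.2]
finger_gap: 0.0856
grip_force: 5.3
```

Request:
{"name": "step_arm", "arguments": {
  "deltas": [
    [0.8,0.1,0,0,0,0,1],
    [0.8,0.1,0,0,0,0,1]
  ]
}}

```text
clock: 11.7
tcp_pos: [0.5641, 0.0705, 0.019]
orientation: [0.001, 0.996, 0.086, -0.004]
wrist_force: [-15.3, -3.0, 11.5]
finger_gap: 0.085
grip_force: 7.7
```

```bash
python3 -c "
from h import *
look()"
```

```text
{'c': (620.1, 80.2), 'short': 90.6, 'long': 139.7, 'ang_short': 9.6, 'z': 60.6} gap_c 43.1 lat 11.4
11.75 [0.564  0.0705 0.0189] [-13.8  -2.4   9.3]
```

Request:
{"name": "step_arm", "arguments": {
  "deltas": [
    [1,0.2,0,0,0,0,1],
    [1,0.2,0,0,0,0,1],
    [0,0,0,0,0,0,1],
    [-3,-0.5,0,0,0,0,1],
    [-5,-0.9,0,0,0,0,1]
  ]
}}

```text
clock: 12.25
tcp_pos: [0.5628, 0.07, 0.0194]
orientation: [0.001, 0.996, 0.086, 0.0]
wrist_force: [0.4, 0.4, 0.4]
finger_gap: 0.0853
grip_force: 0.0
```

Request:
{"name": "step_arm", "arguments": {
  "deltas": [
    [-20,-3.5,0,0,0,0,1],
    [-30,-5,0,0,0,0,1],
    [-35,-10,35,0,0,0,1],
    [-10,-10,45,0,0,0,1],
    [0,0,45,0,0,0,1]
  ]
}}

```text
clock: 12.75
tcp_pos: [0.4659, 0.0412, 0.1451]
orientation: [0.001, 0.996, 0.086, -0.001]
wrist_force: [1.6, -0.7, 0.1]
finger_gap: 0.0853
grip_force: 0.0
```

Request:
{"name": "step_arm", "arguments": {
  "deltas": [
    [0,-40,20,0,0,0,1],
    [0,-40,0,0,0,0,1],
    [0,-40,0,0,0,0,1],
    [0,-40,0,0,0,0,1],
    [0,0,0,0,0,0,1]
  ]
}}

```text
clock: 13.25
tcp_pos: [0.4695, -0.123, 0.1648]
orientation: [0.002, 0.997, 0.083, 0.002]
wrist_force: [0.3, 0.9, -1.2]
finger_gap: 0.0852
grip_force: 0.0
```

```bash
python3 -c "
from h import *
from workcell import *
look()
d=read_camera('top');print(rect(d,(.62,.08),.05,.0655,.11,60))
s=read_camera('scene')
t=dict(np.load('top0.npz'))
for n,u,v,z0,z1 in[('box',202,198,.03,.12),('bottle',418,128,.05,.16),('offcut',421,216,.018,.05)]:print(n,rect(s,pix(t,u,v,.05)/1000,z0,z1,.09))
cv2.imwrite('pics/f.png',cv2.resize(s['image'][150:340,180:440,::-1],None,fx=3,fy=3,interpolation=cv2.INTER_CUBIC))"
```

```text
{'c': (619.4, 80.0), 'short': 90.8, 'long': 139.8, 'ang_short': 9.9, 'z': 60.6} gap_c 43.8 lat 11.3
13.3 [ 0.4689 -0.1208  0.1645] [ 0.3  0.8 -0.3]
{'c': (621.3, 81.2), 'short': 90.5, 'long': 139.9, 'ang_short': 9.7, 'z': 61.3}
box {'c': (489.1, 341.4), 'short': 70.9, 'long': 73.0, 'ang_short': -53.2, 'z': 61.1}
bottle {'c': (661.7, -201.4), 'short': 42.0, 'long': 53.6, 'ang_short': 73.1, 'z': 88.9}
offcut {'c': (439.4, -221.6), 'short': 51.4, 'long': 92.5, 'ang_short': 1.0, 'z': 30.5}
```

View pics/f.png

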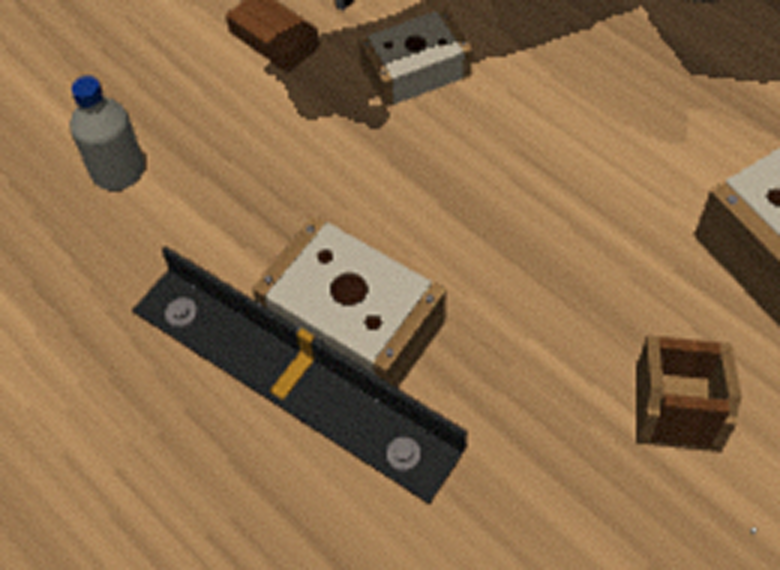

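The block lies flat against the fence at (350,290). It is about 11 mm off the yellow mark at (305,345). The mould box, bottle and offcut have not moved, and the hand is clear.

```bash
python3 -c "
from workcell import *
print(hand_in())"
```

```text
the job is handed in; nothing more can be done
None
```

The block was turned square with about 69 mm still clear, then pushed flat against the fence with its middle about 11 mm from the yellow mark; the hand is clear, the mould box, glue bottle and offcut are where they were, and the job was handed in at about 13 s.

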